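Point out the parts of the next brazed joint

ROBOT

A 6-joint arm with a two-finger parallel gripper is mounted at the origin on a cart in front of the work surface, level with it; the furniture and walls round the work are solid. World frame = base frame: x ahead of the robot, y to its left, z up, the work surface at z = 0. Lengths are in m, angles in degrees, forces in N, time in s.
With the tool pointing down it reaches from about 0.375 to 0.9 m from the base axis. Payload 3.1 kg.
Tool frame: the origin (TCP) lies on the centre line of the jaws, within the pads' length; the fingertips stand 19 mm ahead of it and the grasp point (between the pads) is the TCP; z points along the fingers, y is the direction in which the jaws open and shut (so a half turn about z gives the same grasp; the last joint's range is limited). The gripper opens to 87 mm and grips with 3 to 60 N. Pads are 19 mm wide; open, the fingers measure 117 mm over their backs; the gripper's body (75 mm by 190 mm) begins 51 mm behind the grasp point.
Start: joints at [-79.154, 30.224, 82.088, -0, 67.689, -10.227], TCP at [0.225, -0.583, 0.242] pointing down, gripper open.
Joint ranges: [-176.69, 176.69], [-43.24, 126.21], [12.49, 139.97], [-82, 262], [0, 151.66], [-163.58, 163.58]. Speed limits (degrees/s): [159.86, 159.86, 180, 180, 180, 180].

INTERFACE

Orientations are given as a 3x3 rotation matrix whose columns are the frame's x, y, z axes.
In Python, from rig import bot gives the robot as it stands.
- The arm moves only by the tool carry_out, never from a script. Its argument "targets" is a list of rows, each a list of 6 numbers: the shift along the tool's x, y, z each as a share of 200 mm, from -1 to 1, then the turn, a rotation vector about the tool's x, y, z each as a share of pi/2 rad, from -1 to 1. In form: [[dx, dy, dz, ax, ay, az], ...]. A call has 1 to 20 rows; each row is the pose to reach, as a shift and turn from the pose measured when the call began, along the tool's axes at that moment; what a row does not reach only later rows make up. A row lasts 1/8 s, in which the tool goes at most 62.5 mm and 10.7 degrees, less where a joint would pass 70% of its speed; a pose out of reach is approached as far as the arm can. A call with a number of a shift or a turn outside -1 to 1 is refused whole. A call with a gripper value outside its range is refused whole. "jaw" is the gripper's target within -1 to 1 (fully open at 1, half-way at 0, shut at -1), set as the call begins (left out, the last holds). The fingers move at their own pace and stop on an object; the grip force is fixed at half the most. Time passes only in rows, so rows that repeat a pose let the fingers close. It gives the time, the measured TCP pose, the force and the opening at its end, in the units of the state.
- bot.read_state(): the state, without advancing time (a new reading comes with each control period).
- bot.capture(name): name is "scene" or "top"; returns the picture (480x640x3 uint8, blue, green, red); there is no depth.
- bot.camera_info(name): a dict with "camera_matrix" (3x3 intrinsics, pixels), "view" (4x4, takes a point from world to camera coordinates). Camera axes: x right, y down, z forward; pixel columns grow to the right and rows downward; lengths in m; the calibration is good to about 2 mm. A picture is of the moment at which its call begins. camera_info takes no time and is no camera call.
- bot.hand_in(): hands the job in, once; it reports no verdict.
The state is a dict: "time_s": time; "joint_positions": joint angles; "qvel": joint speeds; "tau": joint torques, N m; "position": TCP position; "tcp_rot": TCP orientation; "force": force on the tool from outside, world axes, zero at the start; "moment": the same for the moment, N m; "opening": opening from 0.0 (shut) to 1.0 (fully open).
Only numpy, scipy, OpenCV 4.12 (cv2) and the standard library are available. Lean on these libraries where they do the work, as an engineer would, in place of code of your own. Each camera call takes 0.05 s, during which the arm holds its last target.

TASK

Show the frame builder what the next brazed joint needs by pointing with the fingertips, without touching or moving anything: hold them a couple of centimetres straight above each thing for about two seconds, never dipping down over a wrong loose tube. Point first at the notched end of the thickest and shortest tube lying loose in the working area, then at the open top of the short head tube standing upright there, to which it will be joined, and last at the lid of the round flux tin (the scrap far back by the saw is not meant). Finish with the fingertips still pointing at the tin.

Things in the scene. Friction and masses are not known exactly. Their poses are not given: they have to be found in the camera images.
- thick_tube: The thickest and shortest loose tube: plain grey-white offcut, 44 mm diameter, 90 mm long, lying on the table along its own y axis. Its -y end has the curved fish-mouth notch (seen from above it tapers like a blunt tip), the other end is cut square. Origin: underside, mid-length, on the table; z up; any yaw. Not meant: the long pipe and the welded V-shaped frame, which are fixed to the table, and the short tube far back by the saw, out of reach.
- notch_top (a point): Top of the thick tube at its notched end, 10 mm in from the end, 44 mm above the table: the first point to show.
- head_tube: Plain steel head tube, a collar at its ends, 49 mm across and 110 mm tall, loose, standing upright. Origin: centre of its underside; z up. Not meant: a similar tube standing far back by the saw, out of reach.
- head_tube_top (a point): Centre of the open top mouth of the standing head tube, 110 mm above the table.
- tin_top (a point): Middle of the flux tin's lid, 48 mm above the table: the third point to show.
- medium_tube: WRONG tube: loose plain tube offcut, 35 mm diameter, 120 mm long, notched at one end, lying on the table along its own y. Origin: underside, mid-length. It may lie where the thick tube or the head tube lies in another start.
- medium_tube_top (a point): Top of the medium tube at mid-length, 35 mm above the table.
- medium_tube_end_a (a point): Top of the medium tube 10 mm from its +y end.
- medium_tube_end_b (a point): Top of the medium tube 10 mm from its -y end.
- thin_tube: WRONG tube: loose thin tube offcut, 25 mm diameter, 170 mm long, lying farther back on the left along its own y. Origin: underside, mid-length.
- flux_tin: Round tin of brazing flux with a flat pale lid, 75 mm across, 48 mm tall, loose. Origin: centre of its underside.
- dropout: Bystander: small flat milled plate, 44 x 80 x 8 mm, loose. Origin: centre of its underside.
- round_file: Bystander: round file with handle, 22 x 240 x 22 mm, loose, near the front edge. Origin: underside, mid-length.
- caliper: Bystander: steel caliper, 60 x 200 x 9 mm, loose, near the front edge on the right. Origin: centre of its underside.
- bin_blue: Bystander: small open bin of nuts, 100 x 69 x 51 mm, loose, front left. Origin: centre of its underside.
- mug: Bystander: mug, 80 mm across, 92 mm tall with a side handle, loose, back left. Origin: centre of its underside.

How it is judged (in metres and radians):
On the way, in this order (a step that is already met when the one before it is completed fails the run):
1. the fingertips point at the notched end of the thick tube from just above for 1.5 s (horizontal distance between the grasp point and notch_top below 0.03 m and z of the grasp point in the frame of notch_top between 0.008 and 0.075 m), for 1.5 s.
2. then they point at the top of the standing head tube from just above for 1.5 s (horizontal distance between the grasp point and head_tube_top below 0.03 m and z of the grasp point in the frame of head_tube_top between 0.008 and 0.075 m), for 1.5 s.
3. then they point at the lid of the flux tin from just above for 1.5 s (horizontal distance between the grasp point and tin_top below 0.03 m and z of the grasp point in the frame of tin_top between 0.008 and 0.075 m), for 1.5 s.
At the end, for the whole second after the job is handed in: The point midway between the finger pads (about 19 mm behind the tips) is within 30 mm sideways of the tin lid's middle and 8 to 75 mm above it (same measure for the other two points). The head tube is upright and every loose thing is within 10 mm of its start (all of step 3 and angle between head_tube's own z axis and vertical below 0.1 rad and distance of each of thick_tube, head_tube, medium_tube, thin_tube, flux_tin, dropout, round_file, caliper, bin_blue, mug from where it was at the start of the episode below 0.01 m); the robot touches nothing.
It fails at once if the robot touches something (over 0.5 N) (contact force between any of the fingers, the arm and anything else above 0.5 N).
It fails at once if a loose thing is moved by more than 10 mm (distance of any of thick_tube, head_tube, medium_tube, thin_tube, flux_tin, dropout, round_file, caliper, bin_blue, mug from where it was at the start of the episode above 0.01 m).
It fails at once if the fingertips dip down over a wrong tube (grasp point within 25 mm sideways of it and less than 60 mm above it) ((horizontal distance between the grasp point and medium_tube_top below 0.025 m and z of the grasp point in the frame of medium_tube_top between -0.03 and 0.06 m) or (horizontal distance between the grasp point and medium_tube_end_a below 0.025 m and z of the grasp point in the frame of medium_tube_end_a between -0.03 and 0.06 m) or (horizontal distance between the grasp point and medium_tube_end_b below 0.025 m and z of the grasp point in the frame of medium_tube_end_b between -0.03 and 0.06 m) or (horizontal distance between the grasp point and thin_tube below 0.06 m and height (world z) of the grasp point below 0.08 m)).
It also fails if it takes over 51 s, if anything falls off the work surface, if the arm or the gripper's body presses on something with over 40 N, if the wrist force passes 120 N, or if a joint passes its speed limit or range.

## Working session

There is one attempt and no reset: what is moved stays moved. The work goes in short steps, Python scripts to look and compute and a tool call to move; the robot and the scene stay as the last step left them, time stands still between calls to the robot, and variables do not carry over. Pictures are saved under pics/ and viewed, and the job is handed in when it is done.

Besides the shell and the picture viewer there is one more tool, called after "Request:" as name(argument=value, ...) on one line, values as JSON. carry_out: Moves the arm, as the interface text tells. Shift numbers are shares of 200 mm and turn numbers shares of pi/2 rad, none past 1 either way. Its arguments: {"type":"object","properties":{"targets":{"type":"array"},"jaw":{"type":"number"}},"required":["targets"]}

```bash
mkdir -p pics; python3 - <<'E'
from rig import bot
import cv2
for n in("scene","top"):
    cv2.imwrite(f"pics/{n}0.png",bot.capture(n))
    i=bot.camera_info(n);print(n,i["camera_matrix"],i["view"])
s=bot.read_state();print(s["time_s"],s["position"],s["tcp_rot"],s["opening"])
E
```

```text
scene [[548.27717978   0.         324.73617882]
 [  0.         548.27717978 234.3957929 ]
 [  0.           0.           1.        ]] [[-0.864447   -0.50265319  0.0084352   0.48652879]
 [-0.28387838  0.47421972 -0.8333839   0.20985781]
 [ 0.41490294 -0.72281078 -0.55263019  1.17532749]
 [ 0.          0.          0.          1.        ]]
top [[601.82927565   0.         318.68634645]
 [  0.         601.82927565 236.5006023 ]
 [  0.           0.           1.        ]] [[ 0.0288353  -0.99958135 -0.00237902  0.0191687 ]
 [-0.99406882 -0.02842644 -0.10497198  0.54314955]
 [ 0.10486041  0.00539181 -0.99447233  1.55979071]
 [ 0.          0.          0.          1.        ]]
0.1 [ 0.22464002 -0.582579    0.24067737] [[ 9.33121255e-01  3.59561643e-01 -3.86765300e-04]
 [ 3.59561705e-01 -9.33119372e-01  1.90199736e-03]
 [ 3.22987099e-04 -1.91386015e-03 -9.99998116e-01]] 1.00110815990674
```

View pics/scene0.png

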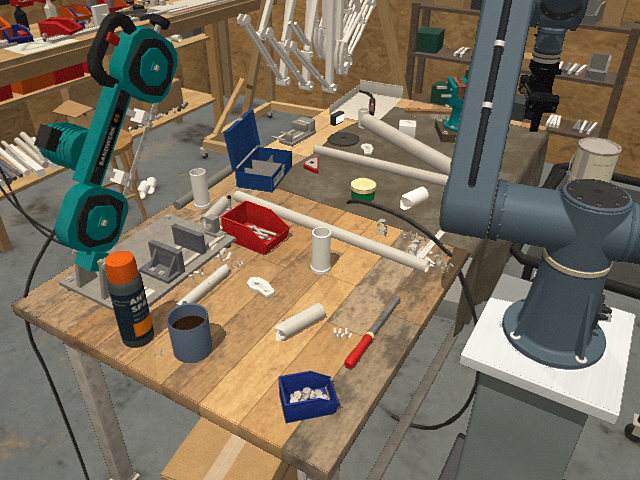

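View pics/top0.png

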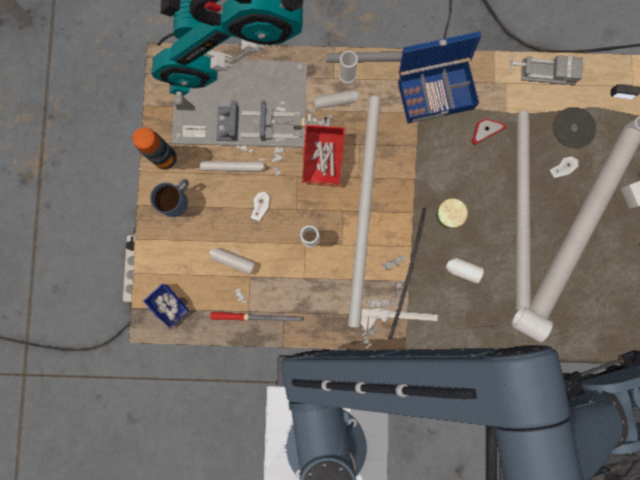

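The top view shows the thick tube at about (465,270), the head tube at about (310,236) and the tin at about (453,213). The medium tube is at about (233,260) and the thin tube at about (232,166). I'll zoom in on the first three.

```bash
python3 - <<'E'
import cv2,numpy as np
t=cv2.imread("pics/top0.png");s=cv2.imread("pics/scene0.png")
f=lambda a,x,y,w=50,h=40:cv2.resize(a[y-h:y+h,x-w:x+w],(400,300),interpolation=cv2.INTER_CUBIC)
cv2.imwrite("pics/zoom0.png",np.vstack([np.hstack([f(t,465,270),f(t,310,236)]),np.hstack([f(s,413,198),f(t,453,213)])]))
E
```

```text
(no output)
```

View pics/zoom0.png

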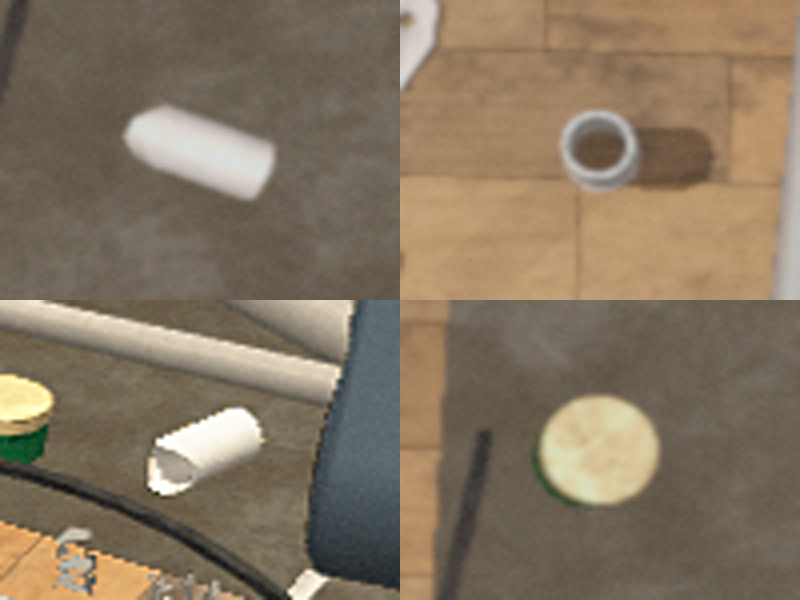

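The notch is at the tube's left end in the top view: tapered at about (447,267), square end at about (482,276). The scene view agrees, with the open fish mouth facing the robot's left.

```bash
cat > h.py <<'E'
import numpy as np,cv2
from rig import bot
def ray(n,uv,z):
    i=bot.camera_info(n);K=np.array(i["camera_matrix"]);V=np.array(i["view"])
    d=V[:3,:3].T@np.linalg.inv(K)@[uv[0],uv[1],1];c=-V[:3,:3].T@V[:3,3]
    return c+d*(z-c[2])/d[2]
def proj(n,p):
    i=bot.camera_info(n);V=np.array(i["view"]);q=np.array(i["camera_matrix"])@(V[:3,:3]@p+V[:3,3]);return q[:2]/q[2]
E
python3 - <<'E'
from h import *
np.set_printoptions(precision=4,suppress=True)
t=cv2.imread("pics/top0.png");o=t.copy();hsv=cv2.cvtColor(t,cv2.COLOR_BGR2HSV)
def comp(m,x,y,w=35):
    k=np.zeros_like(m);k[y-w:y+w,x-w:x+w]=m[y-w:y+w,x-w:x+w]
    c=max(cv2.findContours(k,cv2.RETR_EXTERNAL,cv2.CHAIN_APPROX_NONE)[0],key=cv2.contourArea);return c
v=hsv[...,2];S=hsv[...,1]
c=comp(((v>140)&(S<60)).astype(np.uint8),465,270)
P=np.array([ray("top",q,.022) for q in c[:,0]])[:,:2]
r=cv2.minAreaRect((P*1000).astype(np.float32));print("tube",r)
b=cv2.boxPoints(r)/1000
# axis
e=b[1]-b[0];g=b[2]-b[1];ax=e if np.linalg.norm(e)>np.linalg.norm(g) else g
L=np.linalg.norm(ax);ax=ax/L
if ax[1]<0:ax=-ax
cen=np.array(r[0])/1000
N=cen+ax*(L/2-.010);print("axis",ax,"notch",N)
tin=comp(((S>40)&(v>150)).astype(np.uint8),453,213,25)
(cc,rad)=cv2.minEnclosingCircle(tin);T=ray("top",cc,.048);E=cv2.fitEllipse(tin);print("tin",cc,rad,T,ray("top",E[0],.048),2*np.linalg.norm(ray("top",(cc[0]+rad,cc[1]),.048)-T))
# head top: circle of rim
x,y=310,236
h=comp(((v>120)&(S<45)).astype(np.uint8),x,y,18)
print("head bbox",cv2.boundingRect(h),cv2.minEnclosingCircle(h))
hc=np.array([309.7,235.8])
hc=np.array((300+ (598)/400*100-100-50+10,0)) if 0 else np.array([260+199/4,196+148/3.75])
H=ray("top",hc,.110);print("head",hc,H)
for nm,p in(("notch",[*N,.044]),("tin",T),("head",H)):
    p=np.array(p);print(nm,p,np.linalg.norm(p[:2]),proj("top",p),proj("scene",p))
sc=cv2.imread("pics/scene0.png")
for p in([*N,.044],T,H):
    for im,n in((t,"top"),(sc,"scene")):
        u=proj(n,np.array(p));cv2.circle(im,tuple(int(round(a)) for a in u),1,(0,0,255),-1)
cv2.drawContours(t,[h],-1,(255,0,0),1)
f=lambda a,x,y,w=50,h=40:cv2.resize(a[y-h:y+h,x-w:x+w],(400,300),interpolation=cv2.INTER_NEAREST)
cv2.imwrite("pics/zoom1.png",np.vstack([np.hstack([f(t,465,250),f(t,310,236)]),np.hstack([f(sc,400,198),f(sc,320,240)])]))
# medium tube, thin tube, obstacle checks
for n,(x,y),z in(("medium",(233,260),.018),("thin",(232,166),.012),("pipeA",(374,97),.04),("pipeB",(355,325),.04),("V1",(523,112),.04),("V2",(523,305),.04)): print(n,ray("top",(x,y),z))
E
```

```text
tube ((466.5731201171875, -351.49383544921875), (98.7910385131836, 44.19862365722656), 70.38096618652344)
axis [0.3358 0.9419] notch [ 0.4798 -0.3144]
tin (452.5, 212.5) 14.714038848876953 [ 0.6135 -0.3135  0.048 ] [ 0.6135 -0.3135  0.048 ] 0.07695350251700309
head bbox (300, 225, 20, 22) ((309.3999938964844, 235.60000610351562), 10.720181465148926)
head [309.75   235.4667] [0.5358 0.0568 0.11  ]
notch [ 0.4798 -0.3144  0.044 ] 0.573626108100156 [452.2157 263.6227] [404.7413 195.4285]
tin [ 0.6135 -0.3135  0.048 ] 0.6889284347740623 [452.5 212.5] [363.157  182.9411]
head [0.5358 0.0568 0.11  ] 0.5387535027213659 [309.75   235.4667] [322.9575 231.4383]
medium [0.4745 0.2597 0.018 ]
thin [0.7289 0.2744 0.012 ]
pipeA [ 0.922  -0.1029  0.04  ]
pipeB [ 0.3144 -0.0656  0.04  ]
V1 [ 0.8917 -0.5023  0.04  ]
V2 [ 0.3782 -0.4988  0.04  ]
```

View pics/zoom1.png

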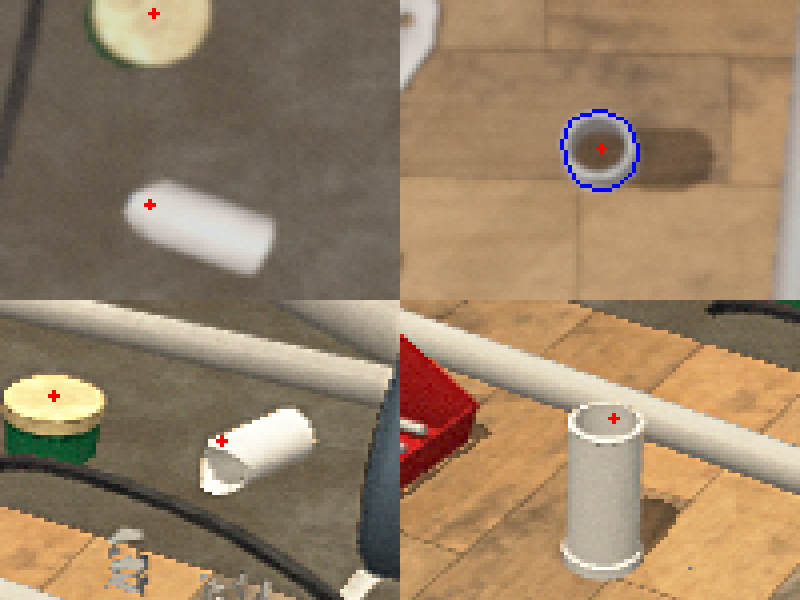

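Three checks hold. The lid measures 77 mm (75 given), the tube is 44 mm wide, and all three points reproject onto the right features in both views. No yaw change is needed. I'll move high towards the notch first, with the jaws shut.

Request:
carry_out(targets=[[0.05,-0.02,0,0,0,0],[0.15,-0.07,0,0,0,0],[0.27,-0.13,0,0,0,0],[0.4,-0.19,0,0,0,0],[0.53,-0.25,0,0,0,0],[0.65,-0.31,0,0,0,0],[0.77,-0.37,0,0,0,0],[0.83,-0.39,0,0,0,0],[0.85,-0.4,0,0,0,0],[0.85,-0.4,0,0,0,0]], jaw=-1)

```text
time_s: 1.35
position: [0.3545, -0.4469, 0.2409]
tcp_rot: [[0.933, 0.36, -0.001], [0.36, -0.933, 0.002], [0.0, -0.002, -1.0]]
force: [-0.2, -1.0, -0.4]
opening: 0.019
```

```bash
cat > go.py <<'E'
from h import *
import sys
s=bot.read_state();p=np.array(s["position"]);R=np.array(s["tcp_rot"])
print(s["time_s"],p,"open",s["opening"],"F",s["force"])
for q in ([.4798,-.3144,.16],[.4798,-.3144,.089],[.5350,.0575,.20],[.5350,.0575,.155],[.6135,-.3135,.2],[.6135,-.3135,.093]):
    print(q,(R.T@(np.array(q)-p)/.2).round(3))
E
python3 go.py
```

```text
1.35 [ 0.35451738 -0.44690858  0.24092915] open 0.01889657532842236 F [-0.21471022 -0.96583504 -0.3966532 ]
[0.4798, -0.3144, 0.16] [ 0.823 -0.392  0.405]
[0.4798, -0.3144, 0.089] [ 0.823 -0.392  0.76 ]
[0.535, 0.0575, 0.2] [ 1.749 -2.028  0.208]
[0.535, 0.0575, 0.155] [ 1.749 -2.028  0.433]
[0.6135, -0.3135, 0.2] [ 1.448 -0.156  0.205]
[0.6135, -0.3135, 0.093] [ 1.448 -0.155  0.74 ]
```

Next I'll go across, then straight down.

Request:
carry_out(targets=[[0.05,-0.02,0,0,0,0],[0.15,-0.07,0,0,0,0],[0.27,-0.13,0,0,0,0],[0.4,-0.19,0,0,0,0],[0.53,-0.25,0.05,0,0,0],[0.65,-0.31,0.1,0,0,0],[0.77,-0.37,0.18,0,0,0],[0.82,-0.39,0.27,0,0,0],[0.82,-0.39,0.37,0,0,0],[0.82,-0.39,0.47,0,0,0],[0.82,-0.39,0.56,0,0,0],[0.82,-0.39,0.64,0,0,0],[0.82,-0.39,0.7,0,0,0],[0.82,-0.39,0.74,0,0,0],[0.82,-0.39,0.76,0,0,0],[0.82,-0.39,0.76,0,0,0]])

```text
time_s: 3.35
position: [0.4795, -0.315, 0.0891]
tcp_rot: [[0.933, 0.36, -0.0], [0.36, -0.933, 0.001], [0.0, -0.001, -1.0]]
force: [0.6, 0.5, 0.4]
opening: 0.006
```

```bash
python3 go.py; python3 - <<'E'
from h import *
t=bot.capture("top");s=bot.capture("scene")
f=lambda a,x,y,w=100,h=75:cv2.resize(a[y-h:y+h,x-w:x+w],(400,300))
cv2.imwrite("pics/n1.png",np.hstack([f(t,460,265),f(s,405,190)]))
E
```

```text
3.35 [ 0.47946613 -0.3149589   0.08910158] open 0.005526295544324138 F [0.58110204 0.4640162  0.40181723]
[0.4798, -0.3144, 0.16] [ 0.003 -0.003 -0.354]
[0.4798, -0.3144, 0.089] [ 0.003 -0.002  0.001]
[0.535, 0.0575, 0.2] [ 0.929 -1.638 -0.552]
[0.535, 0.0575, 0.155] [ 0.929 -1.638 -0.327]
[0.6135, -0.3135, 0.2] [ 0.628  0.234 -0.555]
[0.6135, -0.3135, 0.093] [ 0.628  0.234 -0.02 ]
```

View pics/n1.png

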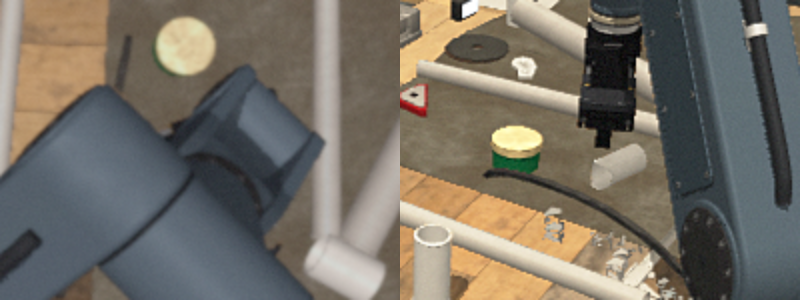

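In the scene view the fingertips hang over the notched end, with the tip at about (603,145) in the crop and the mouth at about (603,172), and a clear gap below them. The tin and the tube are undisturbed. I'll hold here.

Request:
carry_out(targets=[[0,0,0,0,0,0],[0,0,0,0,0,0],[0,0,0,0,0,0],[0,0,0,0,0,0],[0,0,0,0,0,0],[0,0,0,0,0,0],[0,0,0,0,0,0],[0,0,0,0,0,0],[0,0,0,0,0,0],[0,0,0,0,0,0],[0,0,0,0,0,0],[0,0,0,0,0,0],[0,0,0,0,0,0],[0,0,0,0,0,0],[0,0,0,0,0,0],[0,0,0,0,0,0],[0,0,0,0,0,0],[0,0,0,0,0,0]])

```text
time_s: 5.7
position: [0.4797, -0.3151, 0.0895]
tcp_rot: [[0.933, 0.36, 0.0], [0.36, -0.933, 0.001], [0.0, -0.001, -1.0]]
force: [-0.1, 0.4, 0.5]
opening: 0.008
```

Request:
carry_out(targets=[[0,0,-0.05,0,0,0],[0,0,-0.15,0,0,0],[0,0,-0.28,0,0,0],[0,0,-0.42,0,0,0],[0.03,-0.05,-0.54,0,0,0],[0.09,-0.15,-0.63,0,0,0],[0.16,-0.28,-0.68,0,0,0],[0.23,-0.41,-0.7,0,0,0],[0.3,-0.53,-0.7,0,0,0],[0.37,-0.65,-0.7,0,0,0],[0.43,-0.76,-0.7,0,0,0],[0.48,-0.85,-0.7,0,0,0],[0.51,-0.9,-0.7,0,0,0],[0.51,-0.9,-0.7,0,0,0]])

```text
time_s: 7.45
position: [0.5099, -0.1095, 0.2298]
tcp_rot: [[0.932, 0.362, -0.0], [0.362, -0.932, 0.001], [0.0, -0.001, -1.0]]
force: [0.3, -0.2, 0.2]
opening: 0.007
```

```bash
python3 go.py
```

```text
7.45 [ 0.50987998 -0.10950459  0.22981829] open 0.007484627739370988 F [ 0.26139062 -0.21345324  0.1947219 ]
[0.4798, -0.3144, 0.16] [-0.511  0.901  0.348]
[0.4798, -0.3144, 0.089] [-0.511  0.901  0.703]
[0.535, 0.0575, 0.2] [ 0.419 -0.733  0.15 ]
[0.535, 0.0575, 0.155] [ 0.419 -0.733  0.375]
[0.6135, -0.3135, 0.2] [0.114 1.138 0.148]
[0.6135, -0.3135, 0.093] [0.114 1.139 0.683]
```

Request:
carry_out(targets=[[0.03,-0.05,0,0,0,0],[0.09,-0.15,0,0,0,0],[0.16,-0.28,0,0,0,0],[0.23,-0.41,0,0,0,0],[0.3,-0.53,0,0,0,0],[0.36,-0.64,0,0,0,0],[0.4,-0.7,0,0,0,0],[0.42,-0.73,0,0,0,0],[0.42,-0.73,0,0,0,0],[0.42,-0.73,0.06,0,0,0],[0.42,-0.73,0.14,0,0,0],[0.42,-0.73,0.22,0,0,0],[0.42,-0.73,0.29,0,0,0],[0.42,-0.73,0.34,0,0,0],[0.42,-0.73,0.37,0,0,0],[0.42,-0.73,0.37,0,0,0]])

```text
time_s: 9.45
position: [0.5353, 0.057, 0.1556]
tcp_rot: [[0.932, 0.362, -0.001], [0.362, -0.932, 0.001], [-0.0, -0.001, -1.0]]
force: [-0.7, -1.0, 0.1]
opening: 0.002
```

```bash
python3 go.py; python3 - <<'E'
from h import *
s=bot.capture("scene");t=bot.capture("top")
f=lambda a,x,y,w=100,h=75:cv2.resize(a[y-h:y+h,x-w:x+w],(400,300))
cv2.imwrite("pics/n2.png",np.hstack([f(t,460,240),f(s,320,220)]))
E
```

```text
9.45 [0.53529237 0.05702295 0.15561739] open 0.00226589849075335 F [-0.67191982 -0.98613366  0.05897642]
[0.4798, -0.3144, 0.16] [-0.93   1.631 -0.023]
[0.4798, -0.3144, 0.089] [-0.93   1.631  0.332]
[0.535, 0.0575, 0.2] [-0.001 -0.003 -0.222]
[0.535, 0.0575, 0.155] [-0.    -0.003  0.003]
[0.6135, -0.3135, 0.2] [-0.305  1.868 -0.224]
[0.6135, -0.3135, 0.093] [-0.305  1.869  0.311]
```

View pics/n2.png

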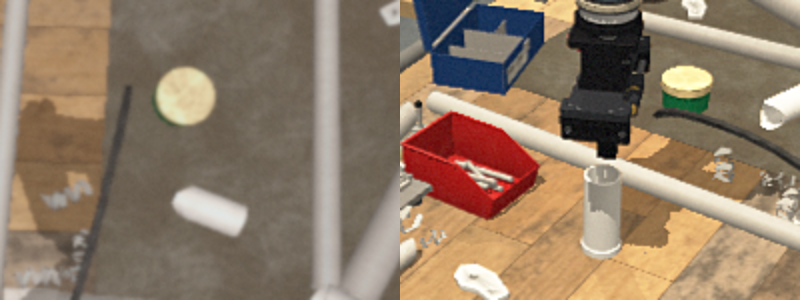

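The closed fingertips, at about (607,155) in the crop, are right over the head tube's mouth at about (603,172) with a clear gap. The tube and the tin stand where they were. I'll hold, then rise and travel back.

Request:
carry_out(targets=[[0,0,0,0,0,0],[0,0,0,0,0,0],[0,0,0,0,0,0],[0,0,0,0,0,0],[0,0,0,0,0,0],[0,0,0,0,0,0],[0,0,0,0,0,0],[0,0,0,0,0,0],[0,0,0,0,0,0],[0,0,0,0,0,0],[0,0,0,0,0,0],[0,0,0,0,0,0],[0,0,0,0,0,0],[0,0,0,0,0,0],[0,0,0,0,0,0],[0,0,0,0,0,0],[0,0,0,0,0,0],[0,0,0,0,0,0]])

```text
time_s: 11.8
position: [0.5358, 0.057, 0.1563]
tcp_rot: [[0.932, 0.362, 0.001], [0.362, -0.932, 0.001], [0.001, -0.0, -1.0]]
force: [-0.3, 0.1, -0.9]
opening: 0.008
```

Request:
carry_out(targets=[[0,0,-0.05,0,0,0],[0,0,-0.15,0,0,0],[0,0,-0.26,0,0,0],[0,0,-0.34,0,0,0],[-0.01,0.05,-0.37,0,0,0],[-0.02,0.15,-0.37,0,0,0],[-0.05,0.28,-0.37,0,0,0],[-0.07,0.42,-0.37,0,0,0],[-0.09,0.55,-0.37,0,0,0],[-0.11,0.68,-0.37,0,0,0],[-0.13,0.8,-0.37,0,0,0],[-0.15,0.9,-0.37,0,0,0],[-0.15,0.94,-0.37,0,0,0],[-0.15,0.95,-0.37,0,0,0]])

```text
time_s: 13.55
position: [0.5765, -0.1312, 0.23]
tcp_rot: [[0.932, 0.361, 0.001], [0.361, -0.932, 0.001], [0.001, -0.001, -1.0]]
force: [-0.1, -0.1, 0.7]
opening: 0.007
```

```bash
python3 go.py
```

```text
13.55 [ 0.57646872 -0.1312341   0.23001769] open 0.007284469876496002 F [-0.12441394 -0.12615661  0.73453153]
[0.4798, -0.3144, 0.16] [-0.782  0.68   0.349]
[0.4798, -0.3144, 0.089] [-0.782  0.68   0.704]
[0.535, 0.0575, 0.2] [ 0.147 -0.955  0.151]
[0.535, 0.0575, 0.155] [ 0.147 -0.955  0.376]
[0.6135, -0.3135, 0.2] [-0.157  0.917  0.149]
[0.6135, -0.3135, 0.093] [-0.157  0.917  0.684]
```

Request:
carry_out(targets=[[-0.01,0.05,0,0,0,0],[-0.02,0.15,0,0,0,0],[-0.05,0.28,0,0,0,0],[-0.07,0.42,0,0,0,0],[-0.09,0.55,0,0,0,0],[-0.11,0.68,0,0,0,0],[-0.13,0.8,0,0,0,0],[-0.15,0.88,0.04,0,0,0],[-0.16,0.92,0.12,0,0,0],[-0.16,0.92,0.22,0,0,0],[-0.16,0.92,0.33,0,0,0],[-0.16,0.92,0.44,0,0,0],[-0.16,0.92,0.54,0,0,0],[-0.16,0.92,0.61,0,0,0],[-0.16,0.92,0.66,0,0,0],[-0.16,0.92,0.68,0,0,0],[-0.16,0.92,0.68,0,0,0]])

```text
time_s: 15.68
position: [0.6133, -0.3143, 0.094]
tcp_rot: [[0.932, 0.361, 0.001], [0.361, -0.932, 0.001], [0.001, -0.001, -1.0]]
force: [-0.0, -0.1, -0.1]
opening: 0.006
```

Request:
carry_out(targets=[[0,0,0,0,0,0],[0,0,0,0,0,0],[0,0,0,0,0,0],[0,0,0,0,0,0],[0,0,0,0,0,0],[0,0,0,0,0,0],[0,0,0,0,0,0],[0,0,0,0,0,0],[0,0,0,0,0,0],[0,0,0,0,0,0],[0,0,0,0,0,0],[0,0,0,0,0,0],[0,0,0,0,0,0],[0,0,0,0,0,0],[0,0,0,0,0,0],[0,0,0,0,0,0],[0,0,0,0,0,0],[0,0,0,0,0,0]])

```text
time_s: 17.92
position: [0.6133, -0.3143, 0.094]
tcp_rot: [[0.932, 0.361, 0.001], [0.361, -0.932, 0.001], [0.001, -0.0, -1.0]]
force: [0.3, -0.4, -0.3]
opening: 0.007
```

```bash
python3 go.py; python3 - <<'E'
from h import *
s=bot.capture("scene")
cv2.imwrite("pics/n3.png",s)
E
```

```text
17.925 [ 0.61334651 -0.31433706  0.09400627] open 0.007175027458035249 F [ 0.26166284 -0.35986434 -0.27755784]
[0.4798, -0.3144, 0.16] [-0.622 -0.241 -0.331]
[0.4798, -0.3144, 0.089] [-0.623 -0.241  0.024]
[0.535, 0.0575, 0.2] [ 0.307 -1.875 -0.529]
[0.535, 0.0575, 0.155] [ 0.307 -1.875 -0.304]
[0.6135, -0.3135, 0.2] [ 0.003 -0.004 -0.53 ]
[0.6135, -0.3135, 0.093] [ 0.002 -0.004  0.005]
```

View pics/n3.png

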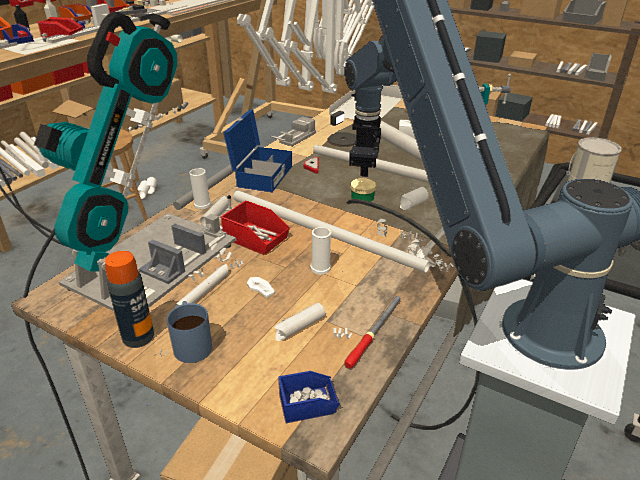

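The fingertips, at about (364,172), point at the tin lid at about (363,184) with a gap below. Everything else is where it was in the first picture. I'm handing in.

```bash
python3 -c "
from rig import bot
print(bot.hand_in())"
```

```text
the job is handed in; nothing more can be done
None
```

With the jaws shut, I pointed at the notched end of the thick tube, then the open top of the head tube, then the lid of the flux tin. Each hold lasted about 2.3 s with the fingertips about 26 mm above the thing. I handed in at about 18 s with the fingertips still over the tin; the hand-in gives no verdict.

- **Position:** the grasp point read within about 1 mm sideways of my measured point at each stop, and 45–46 mm above it. The measured points themselves could be a few millimetres out.
- **Contact:** the wrist force readings stayed around 1 N or less. I can't tell that from sensor noise, so they don't confirm the 0.5 N contact limit. The pictures at each stop showed a clear gap under the fingertips.
- **Scene:** in the last scene picture the head tube was upright and nothing looked moved. I judged this by eye and didn't measure it. The caliper at the front edge was not clearly visible in it.
- **Disagreement:** the thick tube measured 99 mm long against the 90 mm given, probably because its end is seen at an angle. That could shift the notch point by about 4 mm, well inside the 30 mm allowed.

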